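Draw a pump's piston rod partway out of its cylinder and hold it for inspection

TASK

On the repair bench stands a finned pump cylinder with its piston rod down in the bore. Swing the flat keeper about a quarter turn aside, clear of the rod's collar, then grip the rod and draw it straight up about 45 mm, until the whole narrow groove shows above the mouth while the foot stays well inside the bore, and finish holding the rod there, still gripped and still. Never pull the rod right out, do not lift, tip or drag the cylinder, and leave the other things on the bench where they are.

Things in the scene. Friction and masses are not known exactly. Their poses are not given: they have to be found in the camera images.
- housing: pump cylinder, loose but heavy (3 kg): dark steel base plate 110 (x) x 160 mm (y -60 to +100), 15 mm thick, with a finned square aluminium barrel, 72 x 72 mm over the fins, top 90 mm over the bench, and a 22 mm wide ear at y +47. Origin on the bore axis at bench level, z up along the bore. Turned up to 0.7 rad. The blind bore is round, 21.4 mm across, 70 mm deep, its floor 20 mm over the bench.
- bore_mouth (a point): centre of the bore's mouth, on the barrel's top face, 90 mm over the bench; axes as the housing
- keeper_pivot (a point): on the keeper's pivot axis (vertical) at the keeper's top face, 107 mm over the bench, 47 mm to the housing's +y from the bore's axis; axes as the housing, they do not turn with the keeper
- keeper (a joint): keeper angle, rad: flat steel bar 16 mm wide, 6 thick (101 to 107 mm over the bench) on a vertical pivot; tip 35 mm, tail 45 mm from it. At 0 the tip points to the housing's -y, over the rod's collar, and blocks it; grows clockwise from above (tip to the housing's -x, tail and pin to +x) to a stop at 1.57. Starts at 0 to 0.3, light friction (0.04 N m), stays where left.
- keeper_pin (a point): middle of the upright round pin on the keeper's tail, to push or pinch: 12 mm thick, 21 mm tall (107 to 128 mm over the bench), 38 mm from the pivot, point 118 mm over the bench. At angle a it lies from the pivot 38 mm * sin a along the housing's +x and 38 mm * cos a along +y.
- rod_eye (a point): centre of the flat eye atop the steel piston rod, where it is gripped: tab 14 mm thick along its own x, 34 wide along y, 40 tall along z (up), 150 mm over the bench at first, turned at random. Below it: neck 14 mm thick, 32 long; collar 32 mm across, 6 thick, 2 mm over the mouth, 3 mm under the keeper; shank 20 mm thick, 72 long. 0.4 kg, stands loose on the bore's floor: drops back if let go.
- rod_groove (a point): on the rod's axis at the middle of its groove, where the shank narrows to 14 mm over 15 mm of length (7.5 mm either way along z); 87.5 mm below the centre of the eye, 42.5 mm above the foot. At the start hidden in the bore, 27.5 mm below the mouth.
- seal_ring: bystander: black rubber ring, 48 mm across, 10 mm high, beside the housing; origin under its centre
- wrench: bystander: steel wrench lying on the bench beside the housing, about 165 mm long, 8 mm high; origin under its middle
- screwdriver: bystander: screwdriver lying to the left, about 200 mm long; origin under its middle
- tin: bystander: open steel tin, 72 mm across, 75 mm high, to the right; origin under its centre
- pulley: bystander: aluminium pulley, 64 mm across, 30 mm high; origin under its centre
- bearing: bystander: steel bearing ring, 42 mm across, 14 mm high; origin under its centre
Mind the look-alikes: they are no part of the job. Leave any blue or purple look-alike of the housing alone.

How it is judged:
By the outcome, as a careful person would: the job done as asked, in the order asked, and still so for the second after the job is handed in, while the arm keeps its last pose, push and grip.
It also fails if it takes over 51 s, if anything falls off the work surface, if the arm or the gripper's body presses on something with over 40 N, if the wrist force passes 120 N, or if a joint passes its speed limit or range.

ROBOT

A 7-joint arm with a two-finger parallel gripper is mounted at the origin on the work surface. World frame = base frame: x ahead of the robot, y to its left, z up, the work surface at z = 0. Lengths are in m, angles in rad, forces in N, time in s.
With the tool pointing down it reaches from about 0.4 to 0.9 m from the base axis. Payload 5.5 kg.
Tool frame: the origin (TCP) lies at the very end of the fingers, on their centre line; the grasp point (between the pads) lies 19 mm behind it; z points along the fingers, y is the line along which they close (so a half turn about z gives the same grasp; the last joint's range is limited). The gripper opens to 85 mm and grips with 20 to 120 N. Pads are 22 mm wide; open, the fingers measure 114 mm over their backs; the gripper's body (76 mm by 85 mm) begins 54 mm behind the grasp point. The pads swing forward as they close: fully open they stand 13 mm farther back than shut.
Start: joints at [1.433, 0.501, -0.427, 1.55, 0.221, 1.138, -0.21], TCP at [0.254, -0.598, 0.231] pointing down, gripper open.
Joint ranges: [-2.88, 2.88], [-0.31, 2.03], [-1.54, 1.56], [0.2, 2.42], [-1.41, 4.55], [0.19, 2.02], [-2.57, 2.57]. Speed limits (rad/s): [2.57, 2.57, 3.14, 3.14, 3.14, 3.14, 3.14].

INTERFACE

Orientations are given as a rotation vector (axis times angle).
In Python, from bench import robot, read_camera, get_calibration gives the robot as it stands. The module is installed in compiled form; this text tells all that it offers.
- The arm moves only by the tool move_arm, never from a script. Its argument "plan" is one flat list of numbers, 5 for each row, row after row: the opening, from 0 (shut) to 1 (fully open), then the shift along the tool's x, y, z in cm, then the turn about the tool's z in degrees. A call has 1 to 20 rows; each row shifts and turns the commanded pose from where the row before left it, along the tool's axes as they then stand; what a row does not reach is not made up. A row lasts 1/12 s, in which the tool goes at most 41.7 mm and 7.16 degrees, less where a joint would pass 70% of its speed; a pose out of reach is approached as far as the arm can. A call with a gripper value outside its range is refused whole. The fingers move at their own pace and stop on an object; "grip_force" is the grip in N (left out, the last holds). Time passes only in rows, so rows that do not move let the fingers close. It gives the time, the measured TCP pose, the force, the opening and the grip force at its end, in the units of the state.
- robot.get_state(): the state, without advancing time (a new reading comes with each control period).
- read_camera(name): name is "scene" or "top"; returns the picture (480x640x3 uint8, red, green, blue); there is no depth.
- get_calibration(name): a dict with "camera_matrix" (3x3 intrinsics, pixels), "rvec" (rotation vector, rad) and "tvec" (3), from world to camera coordinates, as OpenCV has them. Camera axes: x right, y down, z forward; pixel columns grow to the right and rows downward; lengths in m; the calibration is good to about 2 mm. A picture is of the moment at which its call begins. get_calibration takes no time and is no camera call.
- robot.sign_off(): hands the job in; it is judged then, once.
The state is a dict: "t": time; "joint_positions": joint angles; "joint_velocities": joint speeds; "tau": joint torques, N m; "position": TCP position; "orientation": TCP orientation; "contact_force": force on the tool from outside, world axes, zero at the start; "moment": the same for the moment, N m; "gripper_width": finger opening in m; "grip_force": force on a finger pad.
Only numpy, scipy, OpenCV 4.12 (cv2) and the standard library are available. Lean on these libraries where they do the work, as an engineer would, in place of code of your own. Each camera call takes 0.05 s, during which the arm holds its last target. There are 200 camera calls.

## Working session

There is one attempt and no reset: what is moved stays moved. The work goes in short steps, Python scripts to look and compute and a tool call to move; the robot and the scene stay as the last step left them, time stands still between calls to the robot, and variables do not carry over. Pictures are saved under pics/ and viewed, at most 10 in all, crops included, and the job is handed in when it is done.

Besides the shell and the picture viewer there is one more tool, called after "Emit:" by a JSON object that holds its "method" and its "body", one argument or row to a line. move_arm: Moves the arm, as the interface text tells. Its arguments: {"type":"object","properties":{"plan":{"type":"array"},"grip_force":{"type":"number"}},"required":["plan"]}

```bash
mkdir -p pics; python3 - <<'E'
from bench import robot, read_camera, get_calibration
import cv2
for n in("scene","top"):
    cv2.imwrite(f"pics/{n}0.png",read_camera(n)[:,:,::-1]); print(get_calibration(n))
s=robot.get_state();print(s["t"],s["position"],s["orientation"],s["gripper_width"])
E
```

```text
{'camera_matrix': array([[545.30598654,   0.        , 329.64442727],
       [  0.        , 545.30598654, 230.80120074],
       [  0.        ,   0.        ,   1.        ]]), 'rvec': array([ 2.03580907,  1.08648851, -0.5373088 ]), 'tvec': array([-0.26636851, -0.13789536,  1.57072564])}
{'camera_matrix': array([[519.37631318,   0.        , 313.5544616 ],
       [  0.        , 519.37631318, 237.91195486],
       [  0.        ,   0.        ,   1.        ]]), 'rvec': array([ 2.18762096, -2.13884027,  0.11296818]), 'tvec': array([-0.00339424,  0.47467424,  1.2313545 ])}
0.1 [ 0.25328055 -0.5979192   0.2303262 ] [-3.07692795e+00 -6.25022842e-01  4.88544613e-04] 0.08576423877995827
```

View pics/scene0.png

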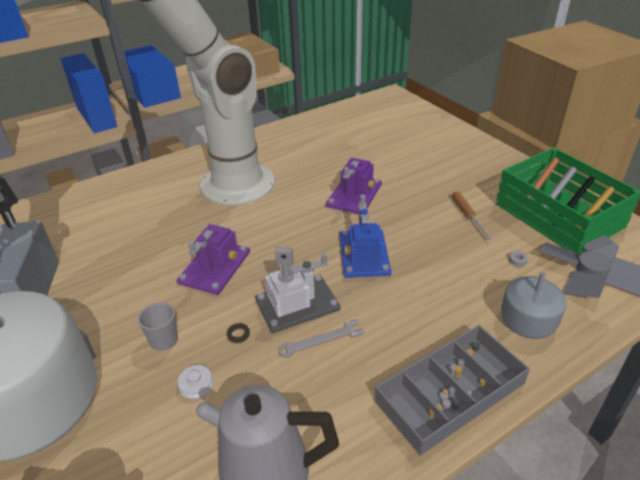

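View pics/top0.png

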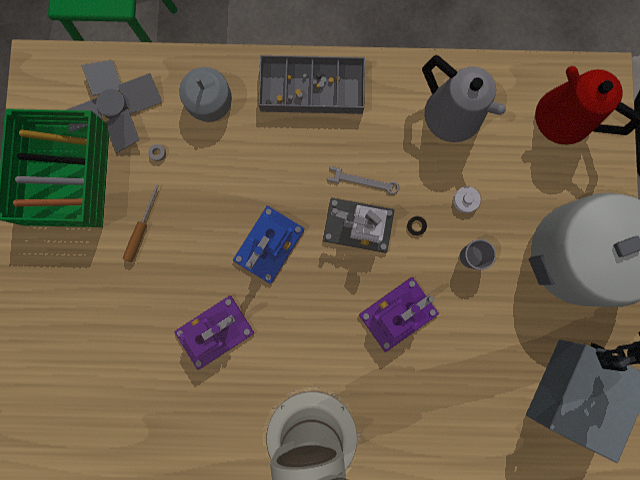

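The candidates in the top view are the dark/aluminium unit (358,225), a blue one (268,246) and two purple ones (214,332) and (399,314). The dark steel and aluminium one fits the description. I'll confirm with an enlarged crop of it from both cameras.

```bash
python3 - <<'E'
import cv2,numpy as np
t=cv2.imread("pics/top0.png")[185:265,310:410]; s=cv2.imread("pics/scene0.png")[235:335,245:345]
cv2.imwrite("pics/ct.png",cv2.resize(t,None,fx=7,fy=7,interpolation=cv2.INTER_CUBIC))
cv2.imwrite("pics/cs.png",cv2.resize(s,None,fx=6,fy=6,interpolation=cv2.INTER_CUBIC))
E
```

```text
(no output)
```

View pics/ct.png

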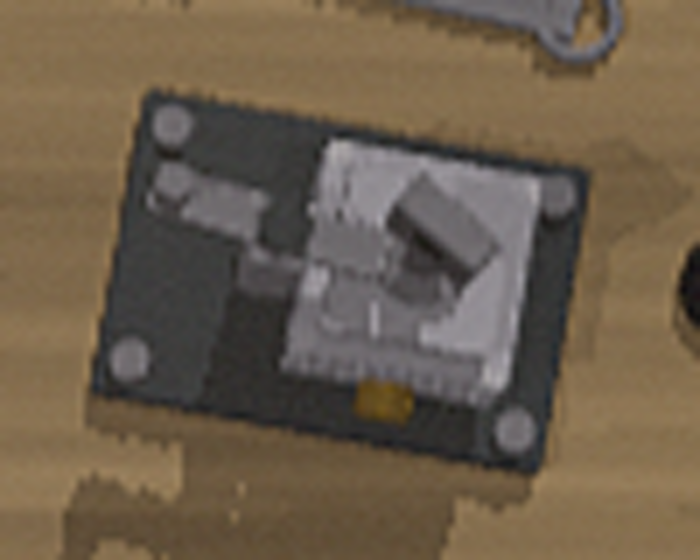

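View pics/cs.png

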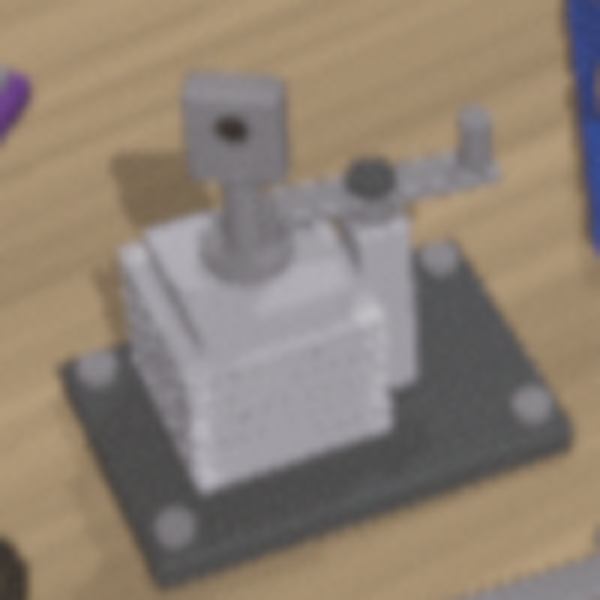

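The crop confirms it: a dark base, an aluminium barrel, and the ear and pin to the left in the top view. In the top crop the plate corners are at (150,92), (588,172), (543,472), (95,392), the pin top is at (174,178) and the eye's top face is centred near (444,228).

```bash
cat > h.py <<'E'
from bench import robot, read_camera, get_calibration
import cv2,numpy as np
C={n:get_calibration(n) for n in("top","scene")}
def P(n,p):
    c=C[n];return cv2.projectPoints(np.array(p,float).reshape(-1,1,3),c["rvec"],c["tvec"],c["camera_matrix"],None)[0][:,0]
def inv(n,uv,z):
    c=C[n];R=cv2.Rodrigues(c["rvec"])[0];d=R.T@np.linalg.solve(c["camera_matrix"],[*uv,1]);o=-R.T@c["tvec"];return o+d*(z-o[2])/d[2]
E
python3 - <<'E'
from h import *
from scipy.optimize import least_squares
T=lambda a:np.array(a)/7+[310-.43,185-.43]
S=lambda a:np.array(a)/6+[245-.4,235-.4]
L=[[55,100],[55,-60],[-55,-60],[-55,100]]
top=T([[150,92],[588,172],[543,470],[95,390],[174,178],[444,228]])
sc=S([[570,435],[163,570],[65,370],[455,240],[475,110],[235,76]])
def pts(q):
    x,y,th,a=q; R=np.array([[np.cos(th),-np.sin(th)],[np.sin(th),np.cos(th)]])
    l=[[*(R@p)+[x*1000,y*1000],15] for p in L]
    l.append([*(R@[38*np.sin(a),47+38*np.cos(a)]+[x*1000,y*1000]),128])
    l.append([x*1000,y*1000,170]); return np.array(l)/1000
f=lambda q:np.r_[(P("top",pts(q))-top).ravel(),(P("scene",pts(q))-sc).ravel()]
r=least_squares(f,[.5,-.1,-.18,.1],loss="soft_l1",x_scale=[.01,.01,.1,.1]);print(r.x);print(f(r.x).reshape(-1,2).round(1))
for e in([[425,175],[500,243]],[[388,213],[462,280]]):
    a,b=[inv("top",T(p),.17) for p in e];d=b-a;print("eye y dir yaw",np.arctan2(-d[0],d[1]),np.linalg.norm(d))
for w,n in((top[5],"top"),(sc[5],"scene")):print(n,inv(n,w,.17),inv(n,(top if n=="top" else sc)[4],.128))
s=robot.get_state();print(cv2.Rodrigues(s["orientation"])[0].round(3))
E
```

```text
[ 0.50772685 -0.12174138 -0.15875957  0.10584754]
[[-0.6 -0.6]
 [ 0.9 -0.5]
 [-0.1  0.9]
 [-0.8  0.5]
 [ 0.1  1. ]
 [ 0.7 -0.5]
 [ 1.8 -1.2]
 [-0.8  0.6]
 [-1.3 -1. ]
 [ 0.4 -0.7]
 [ 0.5  1.2]
 [ 0.1  1.8]]
eye y dir yaw 2.415986103342464 0.03106540463094488
eye y dir yaw 2.417810206445869 0.030599492893892365
top [ 0.5066652  -0.12026419  0.17      ] [ 0.52728149 -0.03849729  0.128     ]
scene [ 0.50296471 -0.11919341  0.17      ] [ 0.52152789 -0.03746303  0.128     ]
[[ 0.921  0.39  -0.001]
 [ 0.39  -0.921  0.002]
 [ 0.    -0.002 -1.   ]]
```

Emit:
{"method": "move_arm", "body": {
  "plan": [1, 1.5, -3.5, 0, 0, 1, 1.5, -3.5, 0, 0, 1, 1.5, -3.5, 0, 0, 1, 1.5, -3.5, 0, 0, 1, 1.5, -3.5, 0, 0, 1, 1.5, -3.5, 0, 0, 1, 1.5, -3.5, 0, 0, 1, 1.5, -3.5, 0, 0, 0.3, 3, -1.1, 0, 0, 0.3, 3, -1.1, 0, 0, 0.3, 3, -1.1, 0, 0, 0.3, 3, -1.1, 0, 0, 0.3, 3, -1.1, 0, 0, 0.3, 3, -1.1, 0, 0, 0.3, 3, -1.1, 0, 0, 0.3, 3, -1.1, 0, 0, 0.3, 3, -1.1, 0, 0, 0.3, 3, -1.1, 0, 0],
  "grip_force": 20
}}

```text
t: 1.6
position: [0.4888, -0.0745, 0.231]
orientation: [3.079, 0.625, -0.001]
contact_force: [0.3, -1.4, -0.1]
gripper_width: 0.0255
grip_force: 0.0
```

Emit:
{"method": "move_arm", "body": {
  "plan": [0.45, 0, 0, 0, -7, 0.45, 0, 0, 0, -7, 0.45, 0, 0, 0, -7, 0.45, 0, 0, 0, -7, 0.45, 0, 0, 0, -7, 0.45, 0, 0, 0, -7, 0.45, 0, 0, 0, -7, 0.45, 2.25, 1.15, 0, 0, 0.45, 2.25, 1.15, 0, 0, 0.45, 0, 0, 2.5, 0, 0.45, 0, 0, 2.5, 0, 0.45, 0, 0, 1.5, 0, 0.45, 0, 0, 0, 0, 0.45, 0, 0, 0, 0]
}}

```text
t: 2.77
position: [0.5232, -0.0396, 0.1657]
orientation: [-2.54, -1.845, 0.002]
contact_force: [0.1, 0.4, -0.0]
gripper_width: 0.0385
grip_force: 0.0
```

```bash
python3 - <<'E'
from h import *
s=robot.get_state();print(s["t"],s["position"],s["gripper_width"]);print(cv2.Rodrigues(s["orientation"])[0].round(3), s["joint_positions"])
t=read_camera("top")[150:250,290:390,::-1]; c=read_camera("scene")[200:300,260:360,::-1]
cv2.imwrite("pics/p1.png",cv2.resize(np.hstack([t,c]),None,fx=4,fy=4,interpolation=cv2.INTER_CUBIC))
E
```

```text
2.7667 [ 0.52321853 -0.03961768  0.1656953 ] 0.038475488434226254
[[ 0.309  0.951 -0.002]
 [ 0.951 -0.309  0.001]
 [ 0.    -0.002 -1.   ]] [ 0.76950812  0.4922921  -0.93853698  1.91238747  0.47568842  0.980018
 -0.70239796]
```

View pics/p1.png

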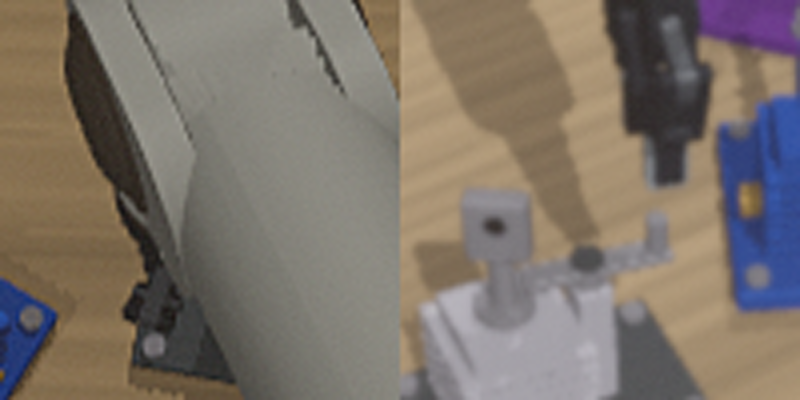

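```bash
python3 - <<'E'
from h import *
p=robot.get_state()["position"];f=lambda q:((P("scene",q)-[260,200])*4+[400,0]).round(0)
print("tcp",f(p),"pin top",f([p[0],p[1],.128]), f([p[0],p[1]-.005,.128]),f([p[0]-.005,p[1],.128]))
E
```

```text
tcp [[653. 158.]] pin top [[655. 217.]] [[647. 220.]] [[650. 211.]]
```

In the scene half the fingers sit right over the pin (pin top at about (656,214), predicted (655,217)). I'll lower them astride it.

Emit:
{"method": "move_arm", "body": {
  "plan": [0.45, 0, 0, 2, 0, 0.45, 0, 0, 2, 0, 0.45, 0, 0, 1.3, 0, 0.45, 0, 0, 0, 0, 0.28, 0, 0, 0, 0, 0.28, 0, 0, 0, 0, 0.28, 0, 0, 0, 0]
}}

```text
t: 3.45
position: [0.525, -0.0397, 0.1146]
orientation: [2.541, 1.845, 0.003]
contact_force: [0.3, -0.6, -0.2]
gripper_width: 0.0241
grip_force: 0.0
```

Emit:
{"method": "move_arm", "body": {
  "plan": [0.28, -0.02, 0.38, 0, 5.7, 0.28, -0.02, 0.38, 0, 5.7, 0.28, -0.02, 0.38, 0, 5.7, 0.28, -0.02, 0.38, 0, 5.7, 0.28, -0.02, 0.38, 0, 5.7, 0.28, -0.02, 0.38, 0, 5.7, 0.28, -0.02, 0.38, 0, 5.7, 0.28, -0.02, 0.38, 0, 5.7, 0.28, -0.02, 0.38, 0, 5.7, 0.28, -0.02, 0.38, 0, 5.7, 0.28, -0.02, 0.38, 0, 5.7, 0.28, -0.02, 0.38, 0, 5.7, 0.28, -0.02, 0.38, 0, 5.7, 0.28, 0, 0, 0, 0]
}}

```text
t: 4.62
position: [0.5515, -0.0777, 0.1145]
orientation: [-3.141, 0.064, -0.004]
contact_force: [1.6, 1.5, -0.1]
gripper_width: 0.0238
grip_force: 0.5
```

```bash
python3 - <<'E'
from h import *
s=robot.get_state();print(s["t"],s["position"],s["contact_force"],s["moment"],s["joint_positions"][6]);print(cv2.Rodrigues(s["orientation"])[0].round(3))
c=read_camera("scene")[220:340,240:360,::-1]
cv2.imwrite("pics/p2.png",cv2.resize(c,None,fx=5,fy=5,interpolation=cv2.INTER_CUBIC))
E
```

```text
4.6167 [ 0.55151779 -0.07765129  0.11446433] [ 1.62455594  1.47918763 -0.1153123 ] [ 0.14823629 -0.18088173  0.00254664] -1.817057980943544
[[ 0.999 -0.041  0.003]
 [-0.041 -0.999  0.   ]
 [ 0.003 -0.    -1.   ]]
```

View pics/p2.png

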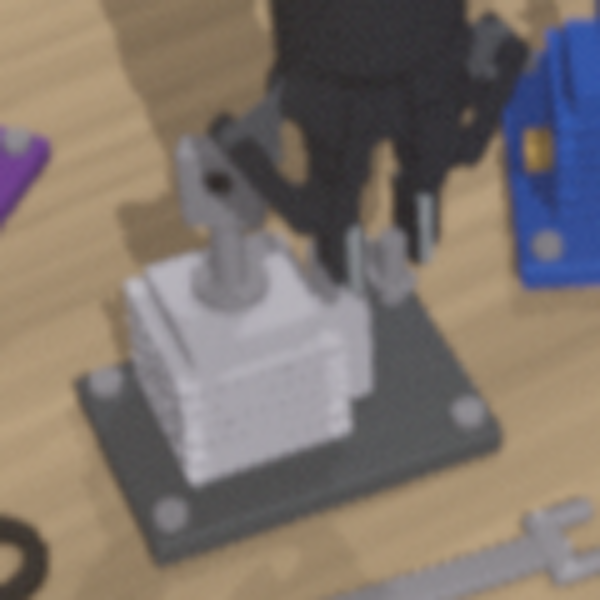

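The pin is between the fingers at around (392,258) in the crop and the keeper is at about 1.3 rad. I'll push it a little further.

Emit:
{"method": "move_arm", "body": {
  "plan": [0.28, 0, 0.25, 0, 0, 0.28, 0, 0.25, 0, 0, 0.28, 0, 0.2, 0, 0, 0.28, 0, 0, 0, 0]
}}

```text
t: 5.0
position: [0.55, -0.0854, 0.1135]
orientation: [3.141, -0.058, 0.0]
contact_force: [0.1, 1.0, 0.2]
gripper_width: 0.0237
grip_force: 0.5
```

Emit:
{"method": "move_arm", "body": {
  "plan": [0.28, 0, -0.5, 0, 0, 0.35, 0, 0, -2, 0, 0.6, 0, 0, -3.5, 0, 0.6, 0, 0, -3.5, 0, 0.6, 0, 0, -1, -7.1, 0.6, 0, 0, 0, -7.1, 0.6, 0, 0, 0, -7.1, 0.6, 0, 0, 0, -7.1, 0.6, 0, 0, 0, -7.1, 0.6, 0, 0, 0, -7.1, 0.6, 0, 0, 0, -7.1, 0.6, -2, -0.16, 0, 0, 0.6, -2, -0.16, 0, 0, 0.6, -2, -0.16, 0, 0, 0.6, 0, 0, 0, 0, 0.6, 0, 0, 0, 0]
}}

```text
t: 6.33
position: [0.505, -0.1219, 0.213]
orientation: [2.876, 1.263, -0.002]
contact_force: [0.4, 0.2, 0.1]
gripper_width: 0.0513
grip_force: 0.0
```

```bash
python3 - <<'E'
from h import *
s=robot.get_state();p=s["position"];R=cv2.Rodrigues(s["orientation"])[0];print(s["t"],p,s["gripper_width"],s["joint_positions"][6]);print(R.round(3))
c=read_camera("scene")[200:320,240:360,::-1]
cv2.imwrite("pics/p3.png",cv2.resize(c,None,fx=5,fy=5,interpolation=cv2.INTER_CUBIC))
f=lambda q:((P("scene",q)-[240,200])*5).round(0)
print("eye top under tcp",f([p[0],p[1],.17]),"pin top at 1.5",f([.5519,-.078,.128]))
E
```

```text
6.3333 [ 0.50504336 -0.12193207  0.21301829] 0.05134554945215987 -0.8267202825797113
[[ 0.676  0.736 -0.001]
 [ 0.736 -0.676 -0.001]
 [-0.002 -0.    -1.   ]]
eye top under tcp [[215. 242.]] pin top at 1.5 [[375. 343.]]
```

View pics/p3.png

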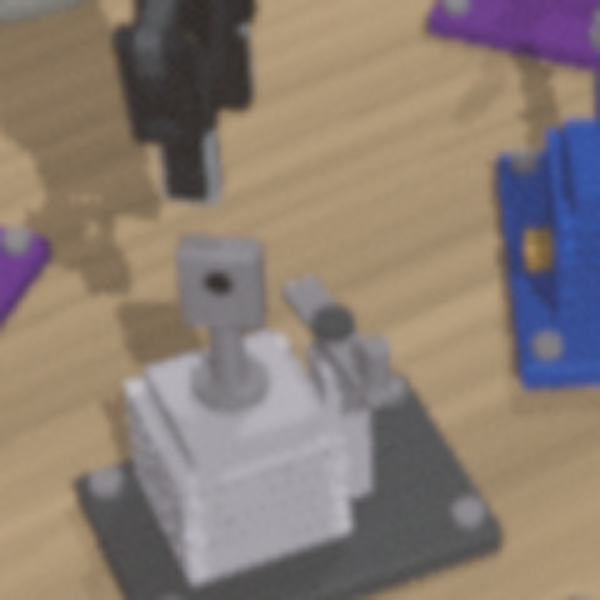

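The keeper is aside: tip at (300,292), pin at (375,360), and the collar is free. The eye top is at (222,243) against a predicted (215,242), so I'll nudge +y by 2 mm and descend, then narrow the fingers in steps to centre them.

Emit:
{"method": "move_arm", "body": {
  "plan": [0.6, 0.2, 0, 2, 0, 0.6, 0, 0, 2, 0, 0.6, 0, 0, 2, 0, 0.6, 0, 0, 1.5, 0, 0.6, 0, 0, 0.9, 0, 0.35, 0, 0, 0, 0, 0.35, 0, 0, 0, 0, 0.35, 0, 0, 0, 0]
}}

```text
t: 7.05
position: [0.5085, -0.1188, 0.1302]
orientation: [2.874, 1.268, 0.002]
contact_force: [-0.4, 0.4, -0.6]
gripper_width: 0.0293
grip_force: 0.0
```

Emit:
{"method": "move_arm", "body": {
  "plan": [0.28, 0, 0, 0, 0, 0.28, 0, 0, 0, 0]
}}

```text
t: 7.22
position: [0.5083, -0.1194, 0.1303]
orientation: [2.874, 1.266, 0.002]
contact_force: [-0.2, 0.7, 0.6]
gripper_width: 0.0238
grip_force: 0.0
```

Emit:
{"method": "move_arm", "body": {
  "plan": [0.24, 0, 0, 0, 0, 0.24, 0, 0, 0, 0]
}}

```text
t: 7.38
position: [0.5078, -0.1195, 0.1298]
orientation: [2.874, 1.266, 0.001]
contact_force: [-0.4, 1.2, -0.1]
gripper_width: 0.0202
grip_force: 0.0
```

Emit:
{"method": "move_arm", "body": {
  "plan": [0.21, 0, 0, 0, 0, 0.21, 0, 0, 0, 0]
}}

```text
t: 7.55
position: [0.5075, -0.1194, 0.1295]
orientation: [2.875, 1.267, 0.0]
contact_force: [-0.1, 0.9, 0.1]
gripper_width: 0.0181
grip_force: 0.0
```

Emit:
{"method": "move_arm", "body": {
  "plan": [0.19, 0, 0, 0, 0, 0.19, 0, 0, 0, 0]
}}

```text
t: 7.72
position: [0.5075, -0.1194, 0.1293]
orientation: [2.875, 1.267, 0.0]
contact_force: [0.3, -0.8, -0.7]
gripper_width: 0.016
grip_force: 0.2
```

Emit:
{"method": "move_arm", "body": {
  "plan": [0.175, 0, 0, 0, 0, 0.175, 0, 0, 0, 0]
}}

```text
t: 7.88
position: [0.5075, -0.1193, 0.1293]
orientation: [2.875, 1.267, 0.0]
contact_force: [-0.0, -0.7, 0.0]
gripper_width: 0.015
grip_force: 0.2
```

Emit:
{"method": "move_arm", "body": {
  "plan": [0.05, 0, 0, 0, 0, 0.05, 0, 0, 0, 0, 0.05, 0, 0, 0, 0, 0.05, 0, 0, 0, 0],
  "grip_force": 60
}}

```text
t: 8.22
position: [0.5078, -0.1195, 0.1294]
orientation: [2.874, 1.267, 0.001]
contact_force: [0.6, -1.1, 0.3]
gripper_width: 0.0137
grip_force: 58.8
```

Emit:
{"method": "move_arm", "body": {
  "plan": [0.05, 0, 0, -0.25, 0, 0.05, 0, 0, -0.25, 0, 0.05, 0, 0, 0, 0]
}}

```text
t: 8.47
position: [0.5076, -0.1196, 0.1346]
orientation: [2.875, 1.266, 0.0]
contact_force: [2.1, -1.2, -2.5]
gripper_width: 0.0134
grip_force: 58.8
```

Emit:
{"method": "move_arm", "body": {
  "plan": [0.05, 0, 0, -0.3, 0, 0.05, 0, 0, -0.3, 0, 0.05, 0, 0, -0.3, 0, 0.05, 0, 0, -0.3, 0, 0.05, 0, 0, -0.3, 0, 0.05, 0, 0, -0.3, 0]
}}

```text
t: 8.97
position: [0.5075, -0.1193, 0.1527]
orientation: [2.875, 1.267, -0.0]
contact_force: [2.0, -2.7, -5.5]
gripper_width: 0.0134
grip_force: 58.6
```

Emit:
{"method": "move_arm", "body": {
  "plan": [0.05, 0, 0, -0.3, 0, 0.05, 0, 0, -0.3, 0, 0.05, 0, 0, -0.3, 0, 0.05, 0, 0, -0.3, 0, 0.05, 0, 0, -0.3, 0, 0.05, 0, 0, -0.3, 0, 0.05, 0, 0, -0.3, 0, 0.05, 0, 0, 0, 0, 0.05, 0, 0, 0, 0, 0.05, 0, 0, 0, 0]
}}

```text
t: 9.8
position: [0.5076, -0.1192, 0.1735]
orientation: [2.875, 1.267, 0.0]
contact_force: [0.9, -1.3, -2.7]
gripper_width: 0.0132
grip_force: 59.0
```

```bash
python3 - <<'E'
from h import *
s=robot.get_state();print(s["t"],s["position"],s["contact_force"],s["moment"],abs(s["joint_velocities"]).max())
c=read_camera("scene")[200:320,240:360,::-1]
cv2.imwrite("pics/p4.png",cv2.resize(c,None,fx=5,fy=5,interpolation=cv2.INTER_CUBIC))
E
```

```text
9.8 [ 0.50762819 -0.1192046   0.17353771] [ 0.92500066 -1.33200514 -2.65172401] [-0.51882675 -0.48347786  0.08407751] 0.003108500877539353
```

View pics/p4.png

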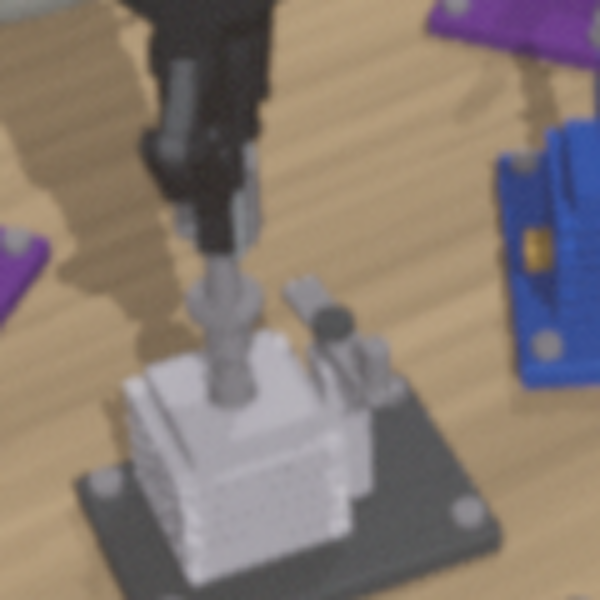

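The rod is up 44 mm: the collar went from (230,385) to (225,300), and the groove shows above the mouth at about (232,365). The cylinder's corners have not moved and the keeper is still aside. I'm handing the job in.

```bash
python3 -c "
from bench import robot
print(robot.sign_off())"
```

```text
the job is handed in; nothing more can be done
None
```

The job is handed in: the keeper is swung to about 1.5 rad, and the rod is drawn up 44 mm and held still at about 59 N, with no sign in the camera view that the cylinder moved.

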